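# Find and mark the rubbing spot of a blower wheel

## Robot

A 6-joint arm with a two-finger parallel gripper is mounted at the origin on a cart in front of the work surface, level with it; the furniture and walls round the work are solid. World frame = base frame: x ahead of the robot, y to its left, z up, the work surface at z = 0. Lengths are in m, angles in degrees, forces in N, time in s.
With the tool pointing down it reaches from about 0.4 to 0.825 m from the base axis. Payload 7 kg.
Tool frame: the origin (TCP) lies where the fingers leave the gripper's body, on its centre line; the fingertips stand 66 mm ahead of it and the grasp point (between the pads) lies 47 mm ahead of it; z points along the fingers, y is the direction in which the jaws open and shut (so a half turn about z gives the same grasp; the last joint's range is limited). The gripper opens to 88 mm and grips with 3 to 60 N. Pads are 19 mm wide; open, the fingers measure 130 mm over their backs; the gripper's body (78 mm by 193 mm) begins 47 mm behind the grasp point.
Start: joints at [87.897, 20.546, 0.682, 0, -70.136, -16.507], TCP at [0.215, 0.64, 0.292] pointing down, gripper open.
Joint ranges: [-176.03, 176.03], [-82.01, 121.73], [-58.28, 71.71], [-173.87, 95.51], [-174.79, -0.11], [-173.66, 173.66]. Speed limits (degrees/s): [136.94, 136.94, 172.46, 180, 180, 180].

## Interface

Orientations are given as [roll, pitch, yaw] about the fixed x, y, z axes, in that order (R = Rz(yaw) Ry(pitch) Rx(roll)).
In Python, from plant import get_obs, snapshot, close_job gives the robot as it stands.
- The arm moves only by the tool play_rows, never from a script. Its argument "series" is a list of rows, each a list of 5 numbers: the opening in per cent of the stroke, from 0 (shut) to 100 (fully open), then the shift along the tool's x, y, z in m, then the turn about the tool's z in degrees. In form: [[jaw, dx, dy, dz, spin], ...]. A call has 1 to 10 rows; each row is the pose to reach, as a shift and turn from the pose commanded when the call began, along the tool's axes at that moment; what a row does not reach only later rows make up. A row lasts 1/10 s, in which the tool goes at most 50 mm and 8.59 degrees, less where a joint would pass 70% of its speed; a pose out of reach is approached as far as the arm can. A call with a gripper value outside its range is refused whole. The fingers move at their own pace and stop on an object; the grip force is fixed at half the most. Time passes only in rows, so rows that repeat a pose let the fingers close. It gives the time, the measured TCP pose, the force and the opening at its end, in the units of the state.
- get_obs(): the state, without advancing time (a new reading comes with each control period).
- snapshot(name): name is "scene" or "top" or "wrist"; returns a dict with "frame" (384x512x3 uint8, red, green, blue), "z_map" (384x512 float32, m along the optical axis (not along the pixel's ray), 0 where there is no reading), "mtx" (3x3 intrinsics, pixels), "D" ([k1, k2, p1, p2, k3] as OpenCV has them; the pictures are not rectified), "camera_from_world" (4x4, takes a point from world to camera coordinates); the wrist camera has in their place "tool_from_camera" (4x4, takes a point from camera to tool coordinates, whose origin is the TCP and whose axes are the flange's). Camera axes: x right, y up, looking along -z (the intrinsics and any distortion apply to the point x, -y, -z); pixel columns grow to the right and rows downward; lengths in m; the calibration is good to about 2 mm. A picture is of the moment at which its call begins: read the wrist's pose just before it.
- close_job(): hands the job in, once; it reports no verdict.
The state is a dict: "clock": time; "joint_pos": joint angles; "qvel": joint speeds; "tau": joint torques, N m; "tool_pos": TCP position; "orientation": TCP orientation; "force": force on the tool from outside, world axes, zero at the start; "moment": the same for the moment, N m; "opening": finger opening in m.
Only numpy, scipy, OpenCV 4.12 (cv2) and the standard library are available. Lean on these libraries where they do the work, as an engineer would, in place of code of your own. Each camera call takes 0.05 s, during which the arm holds its last target.

## Task

This blower wheel rubs at one spot of its turn. Turn it slowly by the knob of its crank and feel for the spot where the drag clearly rises, without shoving the casing over its mat, and leave the wheel standing in that spot. Then set the small green cap down flat on the casing's rim, right in front of the wheel's pointer, to mark it; leave everything else alone.

Things in the scene. Friction and masses are not known exactly. Their poses are not given: they have to be found in the camera images.
- casing_axis (a point): Point on the wheel's upright axis, 40 mm above the bench, level with the top of the round grey casing (200 mm in diameter). The casing is not screwed down: it stands on a fixed rubber mat (216 mm wide, 4 mm thick) and slides once pushed sideways with some 25 N; it must stay within 10 mm of where it stood. The point's x axis is the casing's own.
- wheel (a joint): Angle of the wheel about its upright axis in rad, growing counter-clockwise seen from above; at 0 the pointer lies along the x axis of casing_axis. It starts within 1.2 of 0 and turns more than a whole turn either way (stops at -9 and 9). The rubbing spot lies out of sight under the wheel, at least 0.5 rad from the start either way.
- crank_knob (a point): Middle of the crank's knob: an upright black cylinder, 17 mm in diameter and 30 mm tall (from 46 to 76 mm above the bench), which spins freely on its own pin, 45 mm from the wheel's axis on the side opposite to the pointer. The steel crank arm lies right beneath it, its top 44 mm above the bench; the wheel's vanes reach 38 mm above the bench, the hub (38 mm in diameter) 48 mm.
- pointer_tip (a point): Tip of the narrow black pointer bar on the wheel, 60 mm from the axis, opposite to the crank, 42 mm above the bench.
- mark_place (a point): Point carried by the wheel, 82 mm from its axis, 22 mm beyond the pointer's tip, at the height of the rim: where the middle of the cap's underside belongs.
- cap: Small green plastic cap, a round shallow dish 24 mm in diameter and 9 mm tall, lying on the bench to the right of the blower. Origin at the centre of its underside, z axis up.
- tape: Bystander: roll of black tape lying flat, 62 mm in diameter, 19 mm tall; origin under its centre.
- parts_box: Bystander: small light-blue parts box with a clear lid, 31x27x18 mm; origin under its centre.
- rotor: The wheel itself: aluminium, 120 mm in diameter, x axis along its pointer, origin on its axis at bench level. Even drag takes 1 to 2 N at the crank knob; over the rubbing arc of some 0.3 rad this jumps to some 7 to 12 N on entering and still 4 to 8 N in its middle, and is gone on leaving. It can be turned right through, and stays where it is left there.
- shroud: The casing's grey ring round the wheel, fixed to the casing: its top is a flat solid rim from 64 to 100 mm from the axis, 40 mm above the bench. Origin on the wheel's axis, at bench level.
Not all that is in view belongs to the job. Several things have the shape of the cap; the one meant has the colours described above.

How it is judged:
By the outcome, as a careful person would: the job done as asked, in the order asked, and still so for the second after the job is handed in, with the robot touching nothing.
It also fails if it takes over 64 s, if anything falls off the work surface, if the arm or the gripper's body presses on something with over 40 N, if the wrist force passes 120 N, or if a joint passes its speed limit or range.

## Working session

There is one attempt and no reset: what is moved stays moved. The work goes in short steps, Python scripts to look and compute and a tool call to move; the robot and the scene stay as the last step left them, time stands still between calls to the robot, and variables do not carry over. Pictures are saved under pics/ and viewed, and the job is handed in when it is done.

Besides the shell and the picture viewer there is one more tool, called as name([rows], argument=value, ...), one row to a line, values as JSON. play_rows: Moves the arm, as the interface text tells. Its arguments: {"type":"object","properties":{"series":{"type":"array"}},"required":["series"]}

```bash
ls; mkdir -p pics; python3 - <<'E'
from plant import get_obs, snapshot
import cv2,pickle
print(get_obs())
for n in ("scene","top","wrist"):
    s=snapshot(n); pickle.dump(s,open(f"{n}0.pkl","wb")); cv2.imwrite(f"pics/{n}0.png",s["frame"][:,:,::-1])
    print(n,s["mtx"],s["D"],s.get("camera_from_world",s.get("tool_from_camera")))
E
```

```text
pics
{'clock': 0.0, 'joint_pos': array([ 8.78963675e+01,  2.05916745e+01,  6.33918488e-01, -2.06142895e-02,
       -7.01366562e+01, -1.65073009e+01]), 'qvel': array([ 0.18990136, -0.1666874 , -0.03710594,  0.07424426,  0.0630048 ,
       -0.03733963]), 'tau': array([-1.81729833e-03, -5.82709551e+01,  2.93066347e+01,  6.99767813e+00,
        7.04115533e-03, -1.54875320e-04]), 'tool_pos': array([0.21530743, 0.63933357, 0.29121945]), 'orientation': array([ 1.79903972e+02, -8.24870300e-03, -1.86179468e+01]), 'force': array([-0.51007382,  0.30492109, -1.38859523]), 'moment': array([-0.03431876,  0.02097478, -0.00717501]), 'opening': 0.08765605730652548}
scene [[391.20502188   0.         255.20498259]
 [  0.         391.20502188 196.64351178]
 [  0.           0.           1.        ]] [0.02438706 0.         0.         0.         0.        ] [[ 0.71017501 -0.70374011  0.02003281 -0.45798518]
 [ 0.35230192  0.37987118  0.85532523 -0.23352395]
 [-0.60953655 -0.60037301  0.51770401 -0.62678115]
 [ 0.          0.          0.          1.        ]]
top [[349.3317424    0.         250.67790362]
 [  0.         349.3317424  193.44530523]
 [  0.           0.           1.        ]] [-0.01235119  0.          0.          0.          0.        ] [[-0.00978195 -0.99968511  0.02310822 -0.07474041]
 [ 0.99101526 -0.00660922  0.13358541 -0.58324268]
 [-0.13339062  0.02420733  0.99076786 -0.93750518]
 [ 0.          0.          0.          1.        ]]
wrist [[292.4820157    0.         260.29517211]
 [  0.         292.4820157  189.26071342]
 [  0.           0.           1.        ]] [-0.01427768  0.          0.          0.          0.        ] [[-1.49576377e-03  9.52646392e-01  3.04076660e-01  8.20558050e-02]
 [ 9.99998827e-01  1.32477822e-03  7.68611515e-04  9.85123694e-04]
 [ 3.29380851e-04  3.04077453e-01 -9.52647256e-01 -9.14713587e-02]
 [ 0.00000000e+00  0.00000000e+00  0.00000000e+00  1.00000000e+00]]
```

View pics/scene0.png

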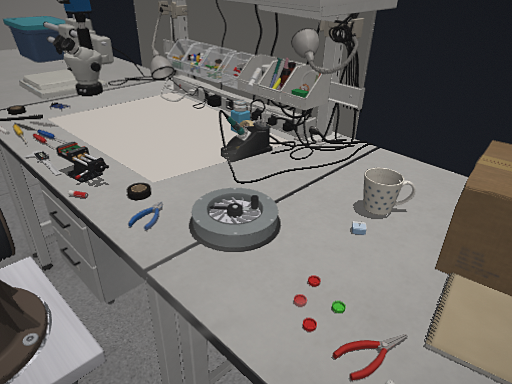

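View pics/top0.png

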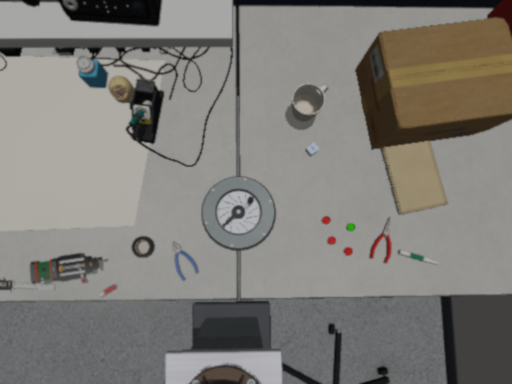

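View pics/wrist0.png

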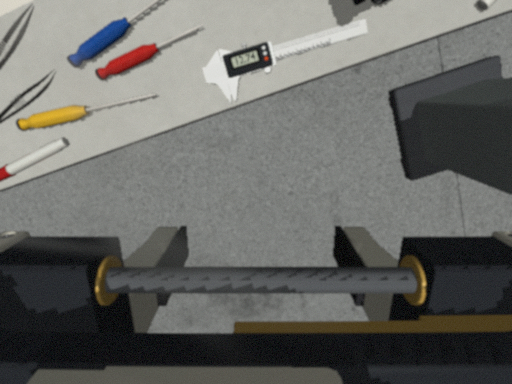

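```bash
cat > h.py <<'E'
import numpy as np, cv2, pickle
from scipy.spatial.transform import Rotation as Rot
def T_of(o):
    T=np.eye(4);T[:3,:3]=Rot.from_euler('xyz',o["orientation"],degrees=True).as_matrix();T[:3,3]=o["tool_pos"];return T
def wfc(s,o=None):
    return np.linalg.inv(s["camera_from_world"]) if "camera_from_world" in s else T_of(o)@s["tool_from_camera"]
def cast(s,px,z,o=None):
    px=np.atleast_2d(np.asarray(px,float))
    n=cv2.undistortPoints(px[:,None],s["mtx"],np.array(s["D"]))[:,0]
    M=wfc(s,o); d=np.c_[n[:,0],-n[:,1],-np.ones(len(n))]@M[:3,:3].T
    return M[:3,3]+d*((z-M[2,3])/d[:,2])[:,None]
def proj(s,P,o=None):
    M=np.linalg.inv(wfc(s,o)); p=np.atleast_2d(P)@M[:3,:3].T+M[:3,3]
    p=p*[1,-1,-1]
    return cv2.projectPoints(p[:,None].astype(float),np.zeros(3),np.zeros(3),s["mtx"],np.array(s["D"]))[0][:,0]
def blobs(mask,amin=10):
    n,l,st,c=cv2.connectedComponentsWithStats(mask.astype(np.uint8))
    return [(st[i,4],c[i],l==i) for i in range(1,n) if st[i,4]>=amin]
def hsv(s): return cv2.cvtColor(s["frame"],cv2.COLOR_RGB2HSV).astype(int)
E
python3 - <<'E'
from h import *
s=pickle.load(open("top0.pkl","rb"));s2=pickle.load(open("scene0.pkl","rb"))
for q,(nm) in ((s,"top"),(s2,"scene")):
    H=hsv(q)
    for a,c,m in blobs((abs(H[...,0]-60)<12)&(H[...,1]>150)&(H[...,2]>80)): print(nm,"green",a,c,cast(q,c,0.005))
    M=wfc(q);print("cam",M[:3,3])
    f=q["frame"]
x0,y0=190,165
cv2.imwrite("pics/topc.png",cv2.resize(s["frame"][165:260,190:290,::-1],None,fx=6,fy=6,interpolation=cv2.INTER_CUBIC))
cv2.imwrite("pics/scenec.png",cv2.resize(s2["frame"][180:255,180:290,::-1],None,fx=7,fy=7,interpolation=cv2.INTER_CUBIC))
print(cast(s,[238,212],.04))
E
```

```text
top green 35 [350.22857143 226.57142857] [[ 0.48897961 -0.36671495  0.005     ]]
cam [ 0.45221689 -0.05587715  1.00848983]
scene green 38 [299.81578947  90.84210526] [[1.48382272 0.54650605 0.005     ]]
scene green 113 [338.15044248 306.85840708] [[ 0.48866655 -0.36809344  0.005     ]]
cam [ 0.02547455 -0.60989601  0.53340077]
[[ 0.53086866 -0.04382703  0.04      ]]
```

View pics/topc.png

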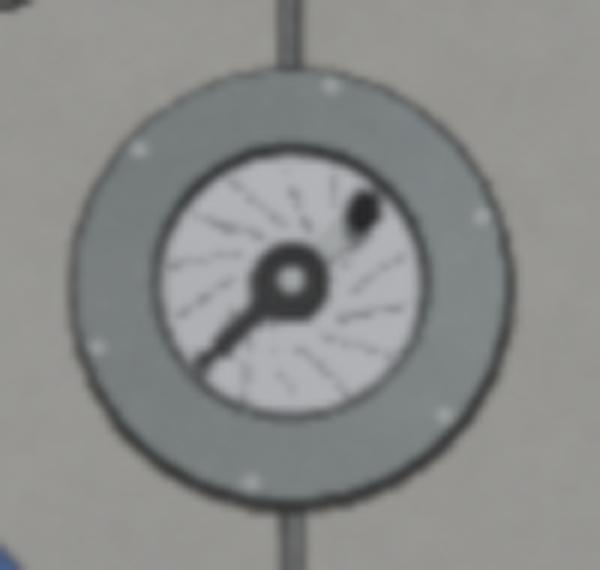

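View pics/scenec.png

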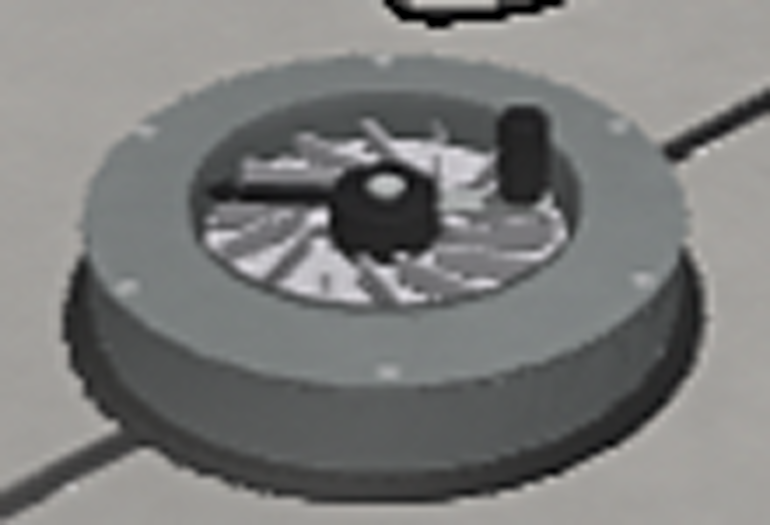

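```bash
python3 - <<'E'
from h import *
from scipy.optimize import least_squares
def circ(P,r=None):
    f=lambda v: np.hypot(P[:,0]-v[0],P[:,1]-v[1])-v[2]
    x=least_squares(f,[*P[:,:2].mean(0),.1],loss='soft_l1',f_scale=.002);return x.x,np.std(x.fun)
for n in("top","scene"):
    s=pickle.load(open(n+"0.pkl","rb")); f=s["frame"].astype(int);H=hsv(s)
    c=proj(s,[[.531,-.044,.04]])[0].astype(int)
    print(n,"rim col",H[c[1]-3:c[1]-2, c[0]+28 if n=="top" else c[0]+38],"bench",H[c[1]+45,c[0]-40])
    # dark pixels within the wheel
    V=f.max(2)
    yy,xx=np.mgrid[:384,:512]
    P=cast(s,np.c_[xx.ravel(),yy.ravel()],.061)
    R=np.hypot(P[:,0]-.531,P[:,1]+.044).reshape(384,512)
    for a,cc,m in blobs((V<65)&(R<.075),5):
        print(" dark",a,cc,"z61",cast(s,cc,.061)[0],"z42",cast(s,cc,.042)[0])
        Q=cast(s,np.c_[xx[m],yy[m]],.042)
E
```

```text
top rim col [[ 90  11 136]] bench [ 23   7 150]
 dark 17 [250.05882353 199.88235294] z61 [ 0.56205639 -0.0771626   0.061     ] z42 [ 0.564259   -0.07758944  0.042     ]
 dark 59 [237.69491525 212.13559322] z61 [ 0.5288008  -0.04325841  0.061     ] z42 [ 0.53033653 -0.04300536  0.042     ]
scene rim col [[ 96  10 128]] bench [ 20  10 159]
 dark 96 [254.25       201.76041667] z61 [ 0.56419259 -0.07660146  0.061     ] z42 [ 0.58585988 -0.05515231  0.042     ]
 dark 5 [238. 199.] z61 [ 0.54518057 -0.04251973  0.061     ] z42 [ 0.56608319 -0.01969981  0.042     ]
 dark 209 [230.21052632 209.57416268] z61 [ 0.50242765 -0.06366893  0.061     ] z42 [ 0.52161074 -0.04169963  0.042     ]
 dark 8 [260.625 209.25 ] z61 [ 0.55251437 -0.10854899  0.061     ] z42 [ 0.57371196 -0.08838477  0.042     ]
 dark 5 [208. 211.] z61 [ 0.46314554 -0.03485552  0.061     ] z42 [ 0.48074871 -0.01172735  0.042     ]
```

```bash
python3 - <<'E'
from h import *
for n in("top","scene"):
    s=pickle.load(open(n+"0.pkl","rb")); f=cv2.GaussianBlur(s["frame"],(3,3),0).astype(int)
    # rim: blue>red
    m=((f[...,2]-f[...,0])>3)
    b=sorted(blobs(m,200),key=lambda t:np.hypot(*(t[1]-proj(s,[[.531,-.044,.04]])[0])))[0]
    mm=b[2].astype(np.uint8); cs,h=cv2.findContours(mm,cv2.RETR_CCOMP,cv2.CHAIN_APPROX_NONE)
    for c in sorted(cs,key=lambda c:-len(c))[:2]:
        P=cast(s,c[:,0].astype(float),.04)
        (x,y),r=cv2.minEnclosingCircle(P[:,:2].astype(np.float32))
        A=np.c_[2*P[:,:2],np.ones(len(P))];v=np.linalg.lstsq(A,(P[:,:2]**2).sum(1),rcond=None)[0]
        res=np.hypot(*(P[:,:2]-v[:2]).T)
        print(n,len(c),(x,y,r),v[:2],res.mean(),res.std())
E
```

```text
top 201 (0.5325242280960083, -0.044154904782772064, 0.09997162222862244) [ 0.53179668 -0.0445581 ] 0.09736717640566539 0.0010481214877812587
top 65 (0.5185971856117249, -0.030062979087233543, 0.04238469526171684) [ 0.52163576 -0.03100043] 0.02645869535864694 0.010533421158928155
scene 215 (0.5315764546394348, -0.04643835127353668, 0.09860160201787949) [ 0.53253777 -0.04590411] 0.09443222789585096 0.002524543704396169
scene 156 (0.5422664880752563, -0.040597595274448395, 0.07846631854772568) [ 0.53907551 -0.04114798] 0.06873968483595011 0.005226191395662138
```

play_rows([
  [100,0.035,0.035,0.005,-6],
  [100,0.07,0.07,0.01,-12],
  [100,0.105,0.108,0.015,-18.6],
  [100,0.14,0.143,0.02,-18.6],
  [100,0.174,0.178,0.03,-18.6],
  [100,0.209,0.214,0.035,-18.6],
  [100,0.244,0.25,0.04,-18.6],
  [100,0.279,0.286,0.045,-18.6],
  [100,0.314,0.32,0.05,-18.6],
  [100,0.348,0.356,0.055,-18.6],
])

```text
clock: 1.15
tool_pos: [0.4314, 0.1909, 0.2374]
orientation: [-180.0, -0.0, 0.0]
force: [1.0, 0.7, -0.1]
opening: 0.0876
```

play_rows([
  [100,0.022,0.045,0.006,0],
  [100,0.044,0.09,0.012,0],
  [100,0.066,0.134,0.018,0],
  [100,0.088,0.179,0.024,0],
  [100,0.11,0.224,0.03,0],
  [100,0.131,0.268,0.037,0],
  [100,0.131,0.268,0.037,0],
])

```text
clock: 1.85
tool_pos: [0.5628, -0.08, 0.1986]
orientation: [179.9, 0.1, -0.3]
force: [-1.0, 1.7, -1.1]
opening: 0.0877
```

```bash
python3 - <<'E'
from plant import get_obs, snapshot
from h import *
o=get_obs(); s=snapshot("wrist"); pickle.dump((o,s),open("w1.pkl","wb"))
print(o["tool_pos"],o["orientation"],o["force"])
cv2.imwrite("pics/w1.png",s["frame"][:,:,::-1])
print(proj(s,[[.563,-.077,.076],[.532,-.045,.048]],o))
E
```

```text
[ 0.56277208 -0.07997293  0.1985505 ] [ 1.79943123e+02  1.33382537e-01 -3.08569196e-01] [-1.0368864   1.71890571 -1.12195107]
[[255.66735865 205.11194126]
 [221.18913505 226.29261589]]
```

View pics/w1.png

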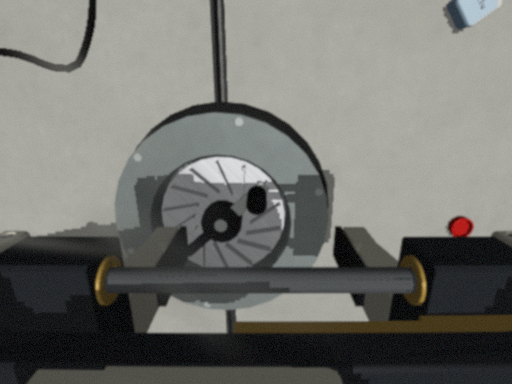

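```bash
cat > m.py <<'E'
from h import *
import sys
def meas(o,s,kn=(.563,-.077),ax=(.532,-.045)):
    V=s["frame"].max(2).astype(int)
    yy,xx=np.mgrid[:384,:512]
    k=proj(s,[[*kn,.061]],o)[0]
    b=[t for t in blobs((V<50)&(np.hypot(xx-k[0],yy-k[1])<28),30)]
    b=max(b,key=lambda t:t[0]); ys,xs=np.where(b[2]); print("knob",b[0],b[1],xs.min(),xs.max(),ys.min(),ys.max(),cast(s,b[1],.061,o)[0])
    f=cv2.GaussianBlur(s["frame"],(3,3),0).astype(int)
    return b
if __name__=="__main__":
    o,s=pickle.load(open("w1.pkl","rb")); meas(o,s)
    print("hub", cast(s,[[221,221],[221.5,225]],.048,o))
    cv2.imwrite("pics/w1c.png",cv2.resize(s["frame"][95:275,105:345,::-1],None,fx=3,fy=3,interpolation=cv2.INTER_CUBIC))
E
python3 m.py
```

```text
knob 450 [256.27111111 199.96444444] 247 265 186 213 [ 0.56183748 -0.07727239  0.061     ]
hub [[ 0.53721939 -0.04508148  0.048     ]
 [ 0.5332785  -0.04534309  0.048     ]]
```

View pics/w1c.png

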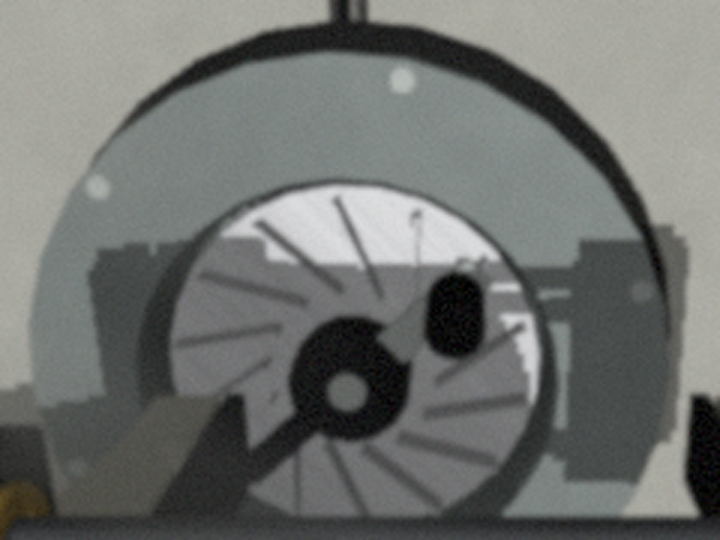

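play_rows([
  [100,0,0,0.02,0],
  [100,0,0,0.05,0],
  [100,0,0,0.07,0],
  [100,0,0,0.08,0],
  [100,0,0,0.08,0],
])

```text
clock: 2.4
tool_pos: [0.5611, -0.0747, 0.1193]
orientation: [180.0, 0.1, 0.0]
force: [0.2, -0.4, 0.7]
opening: 0.0875
```

```bash
cat > look.py <<'E'
from plant import get_obs, snapshot
from h import *
import sys
n=sys.argv[1]; tag=sys.argv[2]
o=get_obs(); s=snapshot(n); pickle.dump((o,s),open(f"{tag}.pkl","wb"))
print(o["clock"],o["tool_pos"],o["orientation"],o["force"],o["opening"])
im=s["frame"][:,:,::-1]
if len(sys.argv)>3:
    a=[int(v) for v in sys.argv[3:7]]; im=cv2.resize(im[a[1]:a[3],a[0]:a[2]],None,fx=a and 700/(a[2]-a[0]),fy=700/(a[2]-a[0]),interpolation=cv2.INTER_CUBIC)
cv2.imwrite(f"pics/{tag}.png",im)
E
python3 look.py wrist w2
```

```text
2.4 [ 0.5611015 -0.0746777  0.1193422] [1.79979020e+02 1.32762068e-01 4.05365756e-02] [ 0.19300046 -0.40682547  0.70999598] 0.08745808414469709
```

View pics/w2.png

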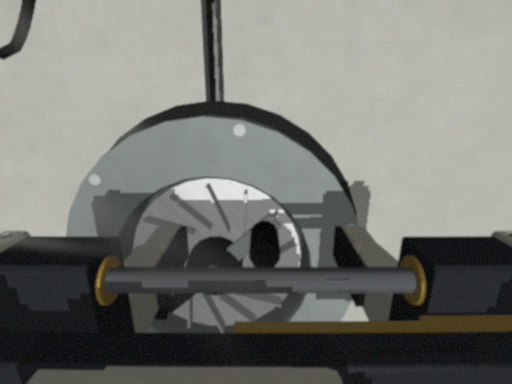

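```bash
python3 - <<'E'
from h import *
from plant import get_obs
o,s=pickle.load(open("w2.pkl","rb"))
V=s["frame"].max(2); b=max(blobs(V[215:266,240:300]<40,30),key=lambda t:t[0]); ys,xs=np.where(b[2]); print(b[0],b[1]+[240,215],xs.min()+240,xs.max()+240,ys.min()+215,ys.max()+215)
p=o["tool_pos"]
for z in(.061,.076): print(z,proj(s,[[p[0],p[1],z],[.5625,-.077,z]],o), [cast(s,[265,245],z,o)[0]-p])
print([get_obs()["tool_pos"] for _ in range(3)])
E
```

```text
1082 [264.13585952 244.58780037] 250 279 222 265
0.061 [[259.31952551 245.51911118]
 [263.37757316 243.33357142]] [array([ 0.00033056, -0.00325425, -0.0583422 ])]
0.076 [[259.22963003 259.49989516]
 [263.66531194 257.15139846]] [array([ 0.00851725, -0.00299017, -0.0433422 ])]
[array([ 0.56185846, -0.07469018,  0.12048245]), array([ 0.56185846, -0.07469018,  0.12048245]), array([ 0.56185846, -0.07469018,  0.12048245])]
```

play_rows([
  [100,0.001,0.0025,0.001,0],
  [60,0.001,0.0025,0.001,0],
  [30,0.001,0.0025,0.001,0],
  [0,0.001,0.0025,0.001,0],
  [0,0.001,0.0025,0.001,0],
  [0,0.001,0.0025,0.001,0],
])

```text
clock: 3.05
tool_pos: [0.5629, -0.0778, 0.1195]
orientation: [-180.0, -0.0, -0.0]
force: [0.5, -0.2, 0.3]
opening: 0.0535
```

play_rows([
  [0,0,0,0,0],
  [0,0,0,0,0],
  [0,0,0,0,0],
  [0,0,0,0,0],
  [0,0,0,0,0],
  [0,0,0,0,0],
])

```text
clock: 3.65
tool_pos: [0.5628, -0.0777, 0.1193]
orientation: [-180.0, 0.0, -0.0]
force: [-1.1, 1.5, 0.8]
opening: 0.0163
```

```bash
cat > tab.py <<'E'
import sys,numpy as np
a,b,st,n=map(float,sys.argv[1:5]); r=.045 
P=lambda f: np.round(r*np.array([np.cos(np.radians(f)),-np.sin(np.radians(f))]),4)
f=a
while (b-f)*np.sign(st)>1e-6:
    rows=[[0,*[float(v) for v in np.round(P(f+st*(i+1))-P(f),4)],0,0] for i in range(int(n))]
    f+=st*n; print(f,rows)
E
python3 tab.py -47 73 2.5 4
```

```text
-37.0 [[0, 0.0014, -0.0014, 0, 0], [0, 0.0027, -0.0028, 0, 0], [0, 0.004, -0.0043, 0, 0], [0, 0.0052, -0.0058, 0, 0]]
-27.0 [[0, 0.0012, -0.0016, 0, 0], [0, 0.0023, -0.0033, 0, 0], [0, 0.0033, -0.0049, 0, 0], [0, 0.0042, -0.0067, 0, 0]]
-17.0 [[0, 0.0008, -0.0017, 0, 0], [0, 0.0016, -0.0035, 0, 0], [0, 0.0023, -0.0054, 0, 0], [0, 0.0029, -0.0072, 0, 0]]
-7.0 [[0, 0.0006, -0.0019, 0, 0], [0, 0.001, -0.0038, 0, 0], [0, 0.0014, -0.0058, 0, 0], [0, 0.0017, -0.0077, 0, 0]]
3.0 [[0, 0.0002, -0.002, 0, 0], [0, 0.0003, -0.0039, 0, 0], [0, 0.0003, -0.0059, 0, 0], [0, 0.0002, -0.0079, 0, 0]]
13.0 [[0, -0.0001, -0.0019, 0, 0], [0, -0.0003, -0.0039, 0, 0], [0, -0.0007, -0.0058, 0, 0], [0, -0.0011, -0.0077, 0, 0]]
23.0 [[0, -0.0004, -0.0019, 0, 0], [0, -0.001, -0.0038, 0, 0], [0, -0.0016, -0.0057, 0, 0], [0, -0.0024, -0.0075, 0, 0]]
33.0 [[0, -0.0008, -0.0018, 0, 0], [0, -0.0017, -0.0035, 0, 0], [0, -0.0026, -0.0052, 0, 0], [0, -0.0037, -0.0069, 0, 0]]
43.0 [[0, -0.0011, -0.0016, 0, 0], [0, -0.0022, -0.0032, 0, 0], [0, -0.0035, -0.0047, 0, 0], [0, -0.0048, -0.0062, 0, 0]]
53.0 [[0, -0.0014, -0.0014, 0, 0], [0, -0.0028, -0.0027, 0, 0], [0, -0.0043, -0.004, 0, 0], [0, -0.0058, -0.0052, 0, 0]]
63.0 [[0, -0.0016, -0.0012, 0, 0], [0, -0.0033, -0.0023, 0, 0], [0, -0.0049, -0.0033, 0, 0], [0, -0.0067, -0.0042, 0, 0]]
73.0 [[0, -0.0017, -0.0008, 0, 0], [0, -0.0035, -0.0016, 0, 0], [0, -0.0054, -0.0023, 0, 0], [0, -0.0072, -0.0029, 0, 0]]
```

play_rows([
  [0,0.0014,-0.0014,0,0],
  [0,0.0027,-0.0028,0,0],
  [0,0.004,-0.0043,0,0],
  [0,0.0052,-0.0058,0,0],
])

```text
clock: 4.05
tool_pos: [0.5682, -0.072, 0.1193]
orientation: [180.0, 0.0, -0.0]
force: [-0.4, -0.7, 1.2]
opening: 0.0161
```

play_rows([
  [0,0.0012,-0.0016,0,0],
  [0,0.0023,-0.0033,0,0],
  [0,0.0033,-0.0049,0,0],
  [0,0.0042,-0.0067,0,0],
])

```text
clock: 4.45
tool_pos: [0.5726, -0.0652, 0.1194]
orientation: [180.0, -0.0, -0.0]
force: [0.8, -1.9, -0.8]
opening: 0.0163
```

play_rows([
  [0,0.0008,-0.0017,0,0],
  [0,0.0016,-0.0035,0,0],
  [0,0.0023,-0.0054,0,0],
  [0,0.0029,-0.0072,0,0],
])

```text
clock: 4.85
tool_pos: [0.5757, -0.0579, 0.1195]
orientation: [-180.0, -0.1, 0.0]
force: [3.6, -2.3, -1.3]
opening: 0.0162
```

play_rows([
  [0,0.0006,-0.0019,0,0],
  [0,0.001,-0.0038,0,0],
  [0,0.0014,-0.0058,0,0],
  [0,0.0017,-0.0077,0,0],
])

```text
clock: 5.25
tool_pos: [0.5775, -0.05, 0.1195]
orientation: [-180.0, -0.1, 0.0]
force: [5.4, -0.8, -2.6]
opening: 0.0162
```

play_rows([
  [0,0.0002,-0.002,0,0],
  [0,0.0003,-0.0039,0,0],
  [0,0.0003,-0.0059,0,0],
  [0,0.0002,-0.0079,0,0],
])

```text
clock: 5.65
tool_pos: [0.578, -0.042, 0.1195]
orientation: [-180.0, -0.1, 0.0]
force: [6.2, -1.6, -2.1]
opening: 0.0158
```

play_rows([
  [0,-0.0001,-0.0019,0,0],
  [0,-0.0003,-0.0039,0,0],
  [0,-0.0007,-0.0058,0,0],
  [0,-0.0011,-0.0077,0,0],
])

```text
clock: 6.05
tool_pos: [0.577, -0.0341, 0.1195]
orientation: [-180.0, -0.1, 0.0]
force: [5.2, 0.2, -3.4]
opening: 0.0159
```

play_rows([
  [0,0,-0.0019,0,0],
  [0,-0.0004,-0.0038,0,0],
  [0,-0.001,-0.0057,0,0],
  [0,-0.0016,-0.0075,0,0],
])

```text
clock: 6.45
tool_pos: [0.5748, -0.0268, 0.1195]
orientation: [-180.0, -0.1, 0.0]
force: [5.4, 0.2, -1.5]
opening: 0.0161
```

play_rows([
  [0,-0.0008,-0.0018,0,0],
  [0,-0.0017,-0.0035,0,0],
  [0,-0.0026,-0.0052,0,0],
  [0,-0.0037,-0.0069,0,0],
])

```text
clock: 6.85
tool_pos: [0.5712, -0.0198, 0.1195]
orientation: [-180.0, -0.1, -0.0]
force: [5.4, 1.8, -2.3]
opening: 0.0159
```

play_rows([
  [0,-0.0009,-0.0018,0,0],
  [0,-0.0018,-0.0036,0,0],
  [0,-0.003,-0.0051,0,0],
  [0,-0.0043,-0.0066,0,0],
])

```text
clock: 7.25
tool_pos: [0.5665, -0.0135, 0.1195]
orientation: [-180.0, -0.0, -0.0]
force: [4.5, 1.9, -2.0]
opening: 0.016
```

play_rows([
  [0,-0.0013,-0.0016,0,0],
  [0,-0.0026,-0.003,0,0],
  [0,-0.004,-0.0043,0,0],
  [0,-0.0055,-0.0056,0,0],
])

```text
clock: 7.65
tool_pos: [0.5608, -0.008, 0.1194]
orientation: [-180.0, -0.0, -0.0]
force: [3.9, 2.3, 0.8]
opening: 0.0161
```

play_rows([
  [0,-0.0016,-0.0012,0,0],
  [0,-0.0033,-0.0023,0,0],
  [0,-0.0049,-0.0033,0,0],
  [0,-0.0067,-0.0042,0,0],
])

```text
clock: 8.05
tool_pos: [0.5549, -0.0042, 0.1195]
orientation: [180.0, -0.1, 0.0]
force: [9.1, -2.2, -4.0]
opening: 0.0163
```

play_rows([
  [0,-0.0017,-0.0008,0,0],
  [0,-0.0035,-0.0016,0,0],
  [0,-0.0054,-0.0023,0,0],
  [0,-0.0072,-0.0029,0,0],
])

```text
clock: 8.45
tool_pos: [0.5477, -0.0011, 0.1195]
orientation: [-180.0, -0.1, -0.0]
force: [5.5, 2.3, -2.3]
opening: 0.0163
```

```bash
python3 look.py top t1 170 140 310 260; python3 tab.py 73 193 2.5 4
```

```text
8.45 [ 0.54772124 -0.0010637   0.11946428] [-1.79993449e+02 -9.14273680e-02 -2.77116818e-03] [ 5.46021272  2.32251391 -2.31334954] 0.016300767602627438
83.0 [[0, -0.0019, -0.0006, 0, 0], [0, -0.0038, -0.001, 0, 0], [0, -0.0058, -0.0014, 0, 0], [0, -0.0077, -0.0017, 0, 0]]
93.0 [[0, -0.002, -0.0002, 0, 0], [0, -0.0039, -0.0003, 0, 0], [0, -0.0059, -0.0003, 0, 0], [0, -0.0079, -0.0002, 0, 0]]
103.0 [[0, -0.0019, 0.0001, 0, 0], [0, -0.0039, 0.0003, 0, 0], [0, -0.0058, 0.0007, 0, 0], [0, -0.0077, 0.0011, 0, 0]]
113.0 [[0, -0.0019, 0.0004, 0, 0], [0, -0.0038, 0.001, 0, 0], [0, -0.0057, 0.0016, 0, 0], [0, -0.0075, 0.0024, 0, 0]]
123.0 [[0, -0.0018, 0.0008, 0, 0], [0, -0.0035, 0.0017, 0, 0], [0, -0.0052, 0.0026, 0, 0], [0, -0.0069, 0.0037, 0, 0]]
133.0 [[0, -0.0016, 0.0011, 0, 0], [0, -0.0032, 0.0022, 0, 0], [0, -0.0047, 0.0035, 0, 0], [0, -0.0062, 0.0048, 0, 0]]
143.0 [[0, -0.0014, 0.0014, 0, 0], [0, -0.0027, 0.0028, 0, 0], [0, -0.004, 0.0043, 0, 0], [0, -0.0052, 0.0058, 0, 0]]
153.0 [[0, -0.0012, 0.0016, 0, 0], [0, -0.0023, 0.0033, 0, 0], [0, -0.0033, 0.0049, 0, 0], [0, -0.0042, 0.0067, 0, 0]]
163.0 [[0, -0.0008, 0.0017, 0, 0], [0, -0.0016, 0.0035, 0, 0], [0, -0.0023, 0.0054, 0, 0], [0, -0.0029, 0.0072, 0, 0]]
173.0 [[0, -0.0006, 0.0019, 0, 0], [0, -0.001, 0.0038, 0, 0], [0, -0.0014, 0.0058, 0, 0], [0, -0.0017, 0.0077, 0, 0]]
183.0 [[0, -0.0002, 0.002, 0, 0], [0, -0.0003, 0.0039, 0, 0], [0, -0.0003, 0.0059, 0, 0], [0, -0.0002, 0.0079, 0, 0]]
193.0 [[0, 0.0001, 0.0019, 0, 0], [0, 0.0003, 0.0039, 0, 0], [0, 0.0007, 0.0058, 0, 0], [0, 0.0011, 0.0077, 0, 0]]
```

View pics/t1.png

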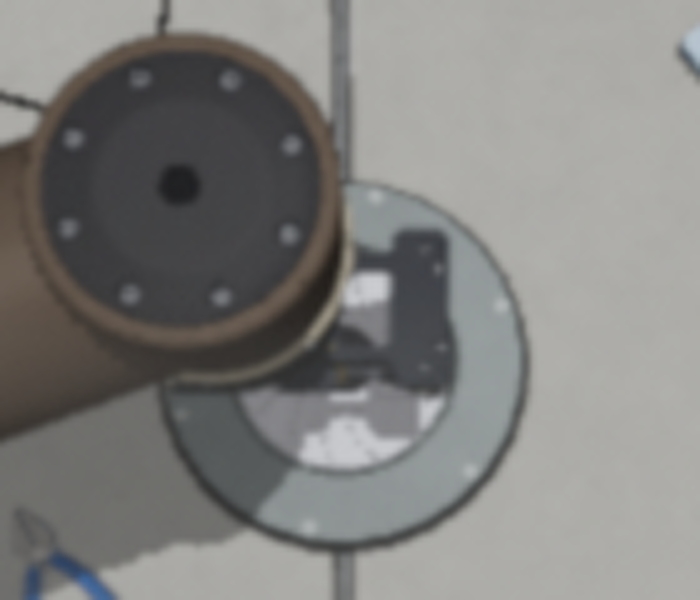

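```bash
python3 tab.py 73 85 1.5 2
```

```text
76.0 [[0, -0.0012, -0.0004, 0, 0], [0, -0.0023, -0.0007, 0, 0]]
79.0 [[0, -0.0012, -0.0002, 0, 0], [0, -0.0023, -0.0005, 0, 0]]
82.0 [[0, -0.0012, -0.0002, 0, 0], [0, -0.0023, -0.0004, 0, 0]]
85.0 [[0, -0.0012, -0.0001, 0, 0], [0, -0.0024, -0.0002, 0, 0]]
```

play_rows([
  [0,-0.0012,-0.0004,0,0],
  [0,-0.0023,-0.0007,0,0],
])

```text
clock: 8.7
tool_pos: [0.5443, -0.0001, 0.1193]
orientation: [-180.0, 0.0, -0.0]
force: [1.8, 4.5, 2.1]
opening: 0.0161
```

play_rows([
  [0,-0.0012,-0.0002,0,0],
  [0,-0.0023,-0.0005,0,0],
])

```text
clock: 8.9
tool_pos: [0.5421, 0.0004, 0.1194]
orientation: [-180.0, 0.0, -0.0]
force: [2.7, 4.6, 1.5]
opening: 0.0161
```

play_rows([
  [0,-0.0012,-0.0002,0,0],
  [0,-0.0023,-0.0004,0,0],
])

```text
clock: 9.1
tool_pos: [0.5398, 0.0008, 0.1194]
orientation: [-180.0, 0.0, -0.0]
force: [1.7, 5.8, 1.0]
opening: 0.0159
```

play_rows([
  [0,-0.0012,-0.0001,0,0],
  [0,-0.0024,-0.0002,0,0],
])

```text
clock: 9.3
tool_pos: [0.5374, 0.0011, 0.1194]
orientation: [-180.0, 0.0, -0.0]
force: [1.4, 5.1, 2.5]
opening: 0.0159
```

```bash
python3 tab.py 85 79 -2 3;python3 tab.py 79 53 -1 2
```

```text
79.0 [[0, 0.0016, 0.0001, 0, 0], [0, 0.0031, 0.0004, 0, 0], [0, 0.0047, 0.0006, 0, 0]]
77.0 [[0, 0.0008, 0.0002, 0, 0], [0, 0.0015, 0.0004, 0, 0]]
75.0 [[0, 0.0008, 0.0001, 0, 0], [0, 0.0015, 0.0003, 0, 0]]
73.0 [[0, 0.0008, 0.0002, 0, 0], [0, 0.0016, 0.0005, 0, 0]]
71.0 [[0, 0.0007, 0.0002, 0, 0], [0, 0.0015, 0.0005, 0, 0]]
69.0 [[0, 0.0007, 0.0002, 0, 0], [0, 0.0014, 0.0005, 0, 0]]
67.0 [[0, 0.0008, 0.0003, 0, 0], [0, 0.0015, 0.0006, 0, 0]]
65.0 [[0, 0.0007, 0.0003, 0, 0], [0, 0.0014, 0.0006, 0, 0]]
63.0 [[0, 0.0007, 0.0004, 0, 0], [0, 0.0014, 0.0007, 0, 0]]
61.0 [[0, 0.0007, 0.0004, 0, 0], [0, 0.0014, 0.0007, 0, 0]]
59.0 [[0, 0.0007, 0.0004, 0, 0], [0, 0.0014, 0.0008, 0, 0]]
57.0 [[0, 0.0006, 0.0004, 0, 0], [0, 0.0013, 0.0009, 0, 0]]
55.0 [[0, 0.0007, 0.0004, 0, 0], [0, 0.0013, 0.0008, 0, 0]]
53.0 [[0, 0.0007, 0.0005, 0, 0], [0, 0.0013, 0.001, 0, 0]]
```

play_rows([
  [0,0.0016,-0.0003,0,0],
  [0,0.0031,-0.0001,0,0],
  [0,0.0047,0.0001,0,0],
])

```text
clock: 9.6
tool_pos: [0.5413, 0.0007, 0.1193]
orientation: [180.0, 0.1, -0.0]
force: [-0.5, 5.0, 4.0]
opening: 0.0162
```

play_rows([
  [0,0.0008,0.0002,0,0],
  [0,0.0015,0.0004,0,0],
])

```text
clock: 9.8
tool_pos: [0.5431, 0.0003, 0.1193]
orientation: [-180.0, 0.1, -0.0]
force: [0.1, 4.6, 4.0]
opening: 0.0156
```

play_rows([
  [0,0.0008,0.0001,0,0],
  [0,0.0015,0.0003,0,0],
])

```text
clock: 10.0
tool_pos: [0.5444, 0.0, 0.1193]
orientation: [-180.0, 0.1, -0.0]
force: [-2.1, 6.3, 5.5]
opening: 0.0161
```

play_rows([
  [0,0.0008,0.0002,0,0],
  [0,0.0016,0.0005,0,0],
])

```text
clock: 10.2
tool_pos: [0.5456, -0.0004, 0.1192]
orientation: [-180.0, 0.1, -0.0]
force: [-4.3, 8.8, 7.5]
opening: 0.0159
```

play_rows([
  [0,0.0007,0.0002,0,0],
  [0,0.0015,0.0005,0,0],
])

```text
clock: 10.4
tool_pos: [0.5466, -0.0007, 0.1192]
orientation: [-180.0, 0.2, -0.0]
force: [-5.8, 10.3, 8.6]
opening: 0.0162
```

play_rows([
  [0,0.0007,0.0002,0,0],
  [0,0.0014,0.0005,0,0],
])

```text
clock: 10.6
tool_pos: [0.5477, -0.001, 0.1192]
orientation: [-180.0, 0.2, -0.0]
force: [-7.3, 11.3, 9.8]
opening: 0.0158
```

play_rows([
  [0,0.0008,0.0003,0,0],
  [0,0.0015,0.0006,0,0],
])

```text
clock: 10.8
tool_pos: [0.5492, -0.0015, 0.1192]
orientation: [-180.0, 0.2, -0.0]
force: [-6.2, 9.9, 8.2]
opening: 0.0163
```

play_rows([
  [0,0.0007,0.0003,0,0],
  [0,0.0014,0.0006,0,0],
])

```text
clock: 11.0
tool_pos: [0.5512, -0.0023, 0.1193]
orientation: [-180.0, 0.2, -0.0]
force: [-3.4, 9.3, 7.8]
opening: 0.0161
```

play_rows([
  [0,0.0007,0.0004,0,0],
  [0,0.0014,0.0007,0,0],
])

```text
clock: 11.2
tool_pos: [0.5529, -0.003, 0.1193]
orientation: [-180.0, 0.1, -0.0]
force: [-3.5, 8.6, 5.2]
opening: 0.0161
```

play_rows([
  [0,0.0007,0.0004,0,0],
  [0,0.0014,0.0007,0,0],
])

```text
clock: 11.4
tool_pos: [0.5546, -0.0038, 0.1193]
orientation: [-180.0, 0.1, -0.0]
force: [-1.1, 7.6, 5.0]
opening: 0.0161
```

play_rows([
  [0,0.0007,0.0004,0,0],
  [0,0.0014,0.0008,0,0],
])

```text
clock: 11.6
tool_pos: [0.5565, -0.005, 0.1193]
orientation: [180.0, 0.0, -0.0]
force: [1.6, 3.8, 2.5]
opening: 0.0161
```

play_rows([
  [0,0.0006,0.0004,0,0],
  [0,0.0013,0.0009,0,0],
])

```text
clock: 11.8
tool_pos: [0.5581, -0.006, 0.1193]
orientation: [180.0, 0.0, -0.0]
force: [0.8, 3.8, 2.3]
opening: 0.0159
```

play_rows([
  [0,0.0007,0.0004,0,0],
  [0,0.0013,0.0008,0,0],
])

```text
clock: 12.0
tool_pos: [0.5595, -0.0069, 0.1193]
orientation: [180.0, 0.0, -0.0]
force: [0.4, 3.4, 3.6]
opening: 0.016
```

```bash
python3 tab.py 53 69 1 2
```

```text
55.0 [[0, -0.0006, -0.0005, 0, 0], [0, -0.0013, -0.001, 0, 0]]
57.0 [[0, -0.0006, -0.0004, 0, 0], [0, -0.0013, -0.0008, 0, 0]]
59.0 [[0, -0.0007, -0.0005, 0, 0], [0, -0.0013, -0.0009, 0, 0]]
61.0 [[0, -0.0007, -0.0004, 0, 0], [0, -0.0014, -0.0008, 0, 0]]
63.0 [[0, -0.0007, -0.0003, 0, 0], [0, -0.0014, -0.0007, 0, 0]]
65.0 [[0, -0.0007, -0.0003, 0, 0], [0, -0.0014, -0.0007, 0, 0]]
67.0 [[0, -0.0007, -0.0003, 0, 0], [0, -0.0014, -0.0006, 0, 0]]
69.0 [[0, -0.0007, -0.0003, 0, 0], [0, -0.0015, -0.0006, 0, 0]]
```

play_rows([
  [0,-0.0006,-0.0005,0,0],
  [0,-0.0013,-0.001,0,0],
])

```text
clock: 12.2
tool_pos: [0.5583, -0.006, 0.1193]
orientation: [180.0, 0.0, -0.0]
force: [2.9, -0.2, 1.9]
opening: 0.0163
```

play_rows([
  [0,-0.0006,-0.0004,0,0],
  [0,-0.0013,-0.0008,0,0],
])

```text
clock: 12.4
tool_pos: [0.557, -0.0051, 0.1193]
orientation: [180.0, -0.0, -0.0]
force: [3.5, 0.1, 2.0]
opening: 0.0161
```

play_rows([
  [0,-0.0007,-0.0005,0,0],
  [0,-0.0013,-0.0009,0,0],
])

```text
clock: 12.6
tool_pos: [0.5558, -0.0043, 0.1193]
orientation: [180.0, -0.0, -0.0]
force: [4.3, -4.0, -0.2]
opening: 0.016
```

play_rows([
  [0,-0.0007,-0.0004,0,0],
  [0,-0.0014,-0.0008,0,0],
])

```text
clock: 12.8
tool_pos: [0.5548, -0.0038, 0.1194]
orientation: [180.0, -0.0, 0.0]
force: [7.3, -6.5, -2.6]
opening: 0.016
```

play_rows([
  [0,-0.0007,-0.0003,0,0],
  [0,-0.0014,-0.0007,0,0],
])

```text
clock: 13.0
tool_pos: [0.5538, -0.0032, 0.1194]
orientation: [179.9, -0.1, 0.0]
force: [9.3, -8.7, -3.2]
opening: 0.0163
```

play_rows([
  [0,-0.0007,-0.0003,0,0],
  [0,-0.0014,-0.0007,0,0],
])

```text
clock: 13.2
tool_pos: [0.5524, -0.0025, 0.1194]
orientation: [180.0, -0.1, 0.0]
force: [6.9, -6.7, -3.2]
opening: 0.0159
```

play_rows([
  [0,-0.0007,-0.0003,0,0],
  [0,-0.0014,-0.0006,0,0],
])

```text
clock: 13.4
tool_pos: [0.5506, -0.0017, 0.1193]
orientation: [180.0, -0.0, -0.0]
force: [6.4, -3.1, -0.9]
opening: 0.016
```

play_rows([
  [0,-0.001,-0.0004,0,0],
  [0,-0.002,-0.0008,0,0],
  [0,-0.002,-0.0008,0,0],
])

```text
clock: 13.7
tool_pos: [0.5477, -0.0007, 0.1192]
orientation: [180.0, 0.0, -0.0]
force: [1.6, -0.5, 2.4]
opening: 0.0159
```

play_rows([
  [0,0.0009,0.0004,0,0],
  [0,0.0018,0.0007,0,0],
])

```text
clock: 13.9
tool_pos: [0.5484, -0.0009, 0.1191]
orientation: [-180.0, 0.2, -0.0]
force: [-6.8, 5.6, 8.5]
opening: 0.0161
```

play_rows([
  [0,0.0008,0.0003,0,0],
  [0,0.0015,0.0006,0,0],
])

```text
clock: 14.1
tool_pos: [0.5493, -0.0012, 0.1191]
orientation: [-180.0, 0.2, -0.0]
force: [-8.4, 7.3, 10.4]
opening: 0.0163
```

play_rows([
  [0,0.0004,0.0002,0,0],
  [0,0.0008,0.0003,0,0],
])

```text
clock: 14.3
tool_pos: [0.5503, -0.0016, 0.1191]
orientation: [-180.0, 0.2, -0.0]
force: [-5.6, 5.4, 8.3]
opening: 0.0163
```

play_rows([
  [0,0.0006,0.0003,0,0],
  [0,0.0006,0.0003,0,0],
  [0,-0.0001,0,0,0],
  [0,-0.0008,-0.0003,0,0],
])

```text
clock: 14.7
tool_pos: [0.5513, -0.0019, 0.1193]
orientation: [180.0, 0.0, -0.0]
force: [2.0, -4.1, 0.9]
opening: 0.0162
```

play_rows([
  [0,0.0003,0.0001,0,0],
  [30,0.0003,0.0001,0,0],
  [60,0.0003,0.0001,0,0],
  [100,0.0003,0.0001,0,0],
  [100,0.0003,0.0001,0,0],
  [100,0.0003,0.0001,0,0],
  [100,0.0003,0.0001,0,0],
  [100,0.0003,0.0001,0,0],
])

```text
clock: 15.5
tool_pos: [0.5517, -0.0018, 0.1193]
orientation: [-180.0, 0.0, -0.0]
force: [-0.1, -0.3, 0.2]
opening: 0.0665
```

play_rows([
  [100,0,0,0,0],
  [100,0,0,-0.02,0],
  [100,0,0,-0.05,0],
  [100,0,0.0,-0.08,0],
  [100,0.0,0,-0.1,0],
  [100,0.0,0,-0.1,0],
])

```text
clock: 16.1
tool_pos: [0.5532, -0.0015, 0.2227]
orientation: [-179.9, -0.3, 0.0]
force: [0.3, -0.8, -0.5]
opening: 0.0875
```

```bash
python3 look.py wrist w3
```

```text
16.1 [ 0.55321416 -0.0015122   0.22265675] [-1.79927533e+02 -3.22182839e-01  1.49013743e-02] [ 0.3463222  -0.80512433 -0.49831246] 0.08754692284841992
```

View pics/w3.png

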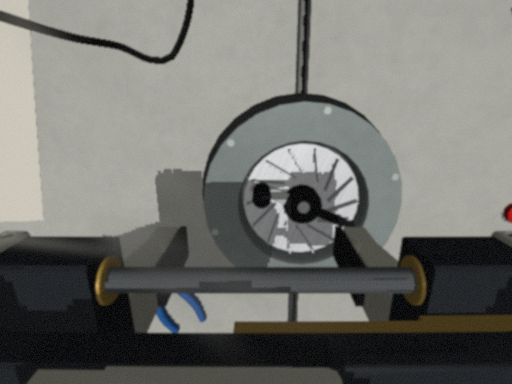

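play_rows([
  [100,-0.008,0.046,0,-8],
  [90,-0.016,0.092,0,-16],
  [80,-0.024,0.138,0,-24],
  [70,-0.031,0.184,0,-32],
  [60,-0.039,0.23,0,-40],
  [50,-0.047,0.275,0,-48],
  [45,-0.055,0.32,0,-56],
  [45,-0.063,0.366,0,-64],
  [45,-0.063,0.366,0,-67],
  [45,-0.063,0.366,0,-67],
])

```text
clock: 17.15
tool_pos: [0.4894, -0.3623, 0.2174]
orientation: [-179.9, 0.7, 66.3]
force: [-0.3, 0.8, -0.5]
opening: 0.0399
```

```bash
python3 look.py wrist w4; python3 look.py top t2 190 165 290 260; python3 -c "
from plant import get_obs;print(get_obs()['joint_pos'])
from h import *
o,s=pickle.load(open('w4.pkl','rb'));H=hsv(s)
for a,c,m in blobs((abs(H[...,0]-60)<12)&(H[...,1]>150)&(H[...,2]>60)): print(a,c,cast(s,c,.005,o))
"
```

```text
17.15 [ 0.48944466 -0.36226221  0.21739818] [-179.92623878    0.72326627   66.25431552] [-0.26677951  0.77347487 -0.49171539] 0.03986325365608655
17.2 [ 0.48984022 -0.36132078  0.21774738] [-179.94672158    0.69723228   66.35258471] [0.00421396 0.19166369 0.0479944 ] 0.03987775747406466
[-17.61224458  17.5464382  -14.22590919   0.80516297 -58.31939448
 173.60846979]
323 [262.15789474 178.12383901] [[ 0.48821701 -0.36743906  0.005     ]]
```

View pics/w4.png

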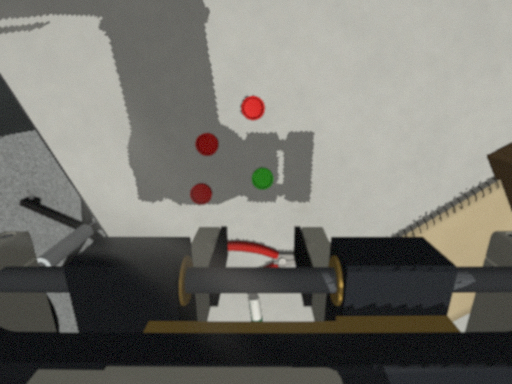

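View pics/t2.png

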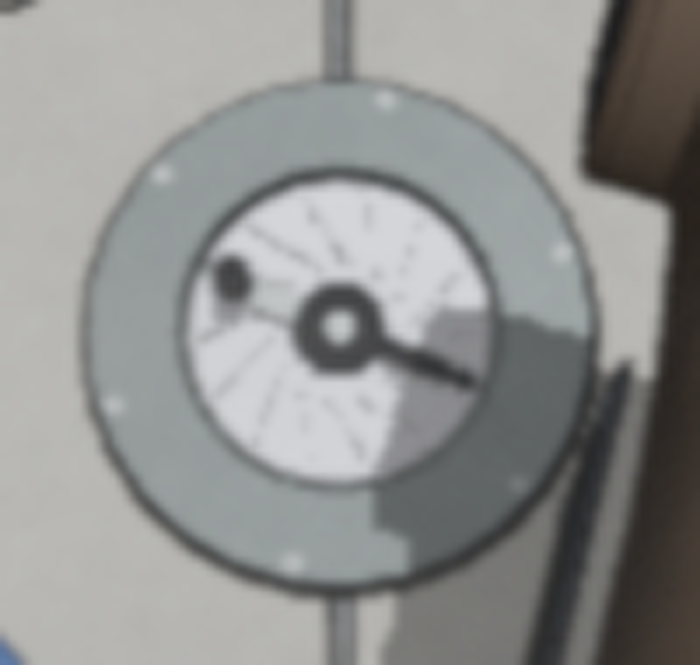

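play_rows([
  [45,0,0,0,8.5],
  [45,0,0,0,17],
  [45,0,0,0,25.5],
  [45,0,0,0,34],
  [45,0,0,0,42.5],
  [45,0,0,0,51],
  [45,0,0,0,59.5],
  [45,0,0,0,68],
  [45,0,0,0,76.5],
  [45,0,0,0,85],
])

```text
clock: 18.25
tool_pos: [0.4912, -0.3598, 0.2191]
orientation: [179.3, -0.0, -18.8]
force: [0.0, 0.2, -0.1]
opening: 0.0392
```

play_rows([
  [45,0,0,0,8.5],
  [45,0,0,0,17],
  [45,0,0,0,25.5],
  [45,0,0,0,34],
  [45,0,0,0,42.5],
  [45,0,0,0,51],
  [45,0,0,0,59.5],
  [45,0,0,0,68],
  [45,0,0,0,76.5],
  [45,0,0,0,85],
])

```text
clock: 19.25
tool_pos: [0.4911, -0.3598, 0.2191]
orientation: [180.0, -0.7, -103.8]
force: [0.9, -0.6, 0.4]
opening: 0.0396
```

play_rows([
  [45,0,0,0,8],
  [45,0,0,0,10],
  [45,0,0,0,10],
  [45,0,0,0,10],
])

```text
clock: 19.65
tool_pos: [0.491, -0.3603, 0.2192]
orientation: [-179.9, -0.7, -113.4]
force: [-0.0, -0.5, -0.4]
opening: 0.0393
```

```bash
python3 look.py wrist w5;  python3 -c "
from plant import get_obs;print(get_obs()['joint_pos'])
from h import *
o,s=pickle.load(open('w5.pkl','rb'));H=hsv(s)
for a,c,m in blobs((abs(H[...,0]-60)<12)&(H[...,1]>150)&(H[...,2]>60)): 
  p=cast(s,c,.005,o)[0];print(a,c,p, 'tool',np.linalg.inv(T_of(o))@[*p,1])
"
```

```text
19.65 [ 0.49099893 -0.36033045  0.21917832] [-179.92218958   -0.69753964 -113.42015938] [-0.02397407 -0.4535803  -0.39440085] 0.03933572428282178
[-17.55744009  17.48268069 -14.18180968   0.82945547 -58.33049139
  -6.32180315]
323 [259.6749226  172.12074303] [ 0.48816064 -0.36794202  0.005     ] tool [ 5.50460366e-03 -1.29943344e-04  2.14261583e-01  1.00000000e+00]
```

View pics/w5.png

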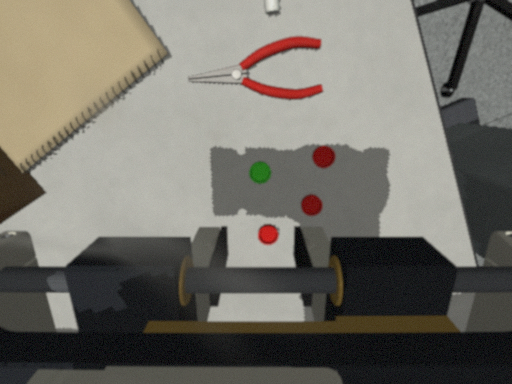

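play_rows([
  [45,0.005,0,0.03,0],
  [45,0.005,0,0.07,0],
  [45,0.005,0,0.11,0],
  [45,0.005,0,0.13,0],
  [45,0.005,0,0.14,0],
  [45,0.005,0,0.145,0],
  [45,0.005,0,0.149,0],
  [45,0.005,0,0.149,0],
])

```text
clock: 20.5
tool_pos: [0.4886, -0.3677, 0.0709]
orientation: [-179.8, -0.7, -113.6]
force: [-0.3, -0.1, 0.2]
opening: 0.0392
```

```bash
python3 look.py scene s2 260 240 460 384;  python3 look.py wrist w6
```

```text
20.5 [ 0.48862779 -0.36770922  0.07091508] [-179.84793638   -0.70820393 -113.56686695] [-0.33191686 -0.07039973  0.19451584] 0.03917960270660841
20.55 [ 0.48870249 -0.36776008  0.0712159 ] [-179.82779237   -0.70896033 -113.56550461] [-0.15663521 -0.29426586  1.00283791] 0.03957348606306932
```

View pics/s2.png

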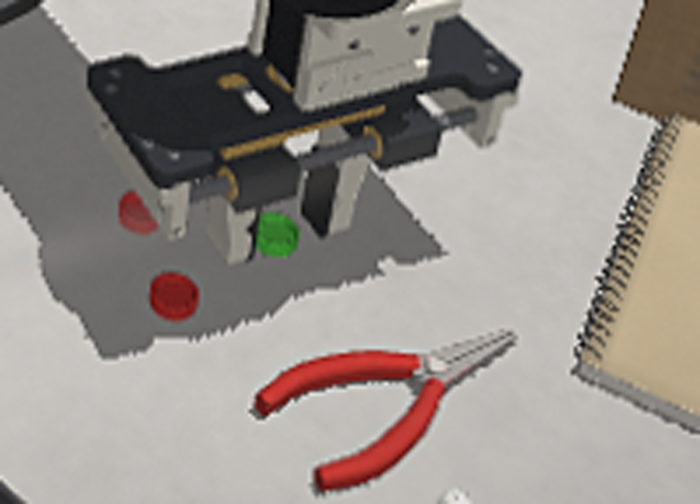

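View pics/w6.png

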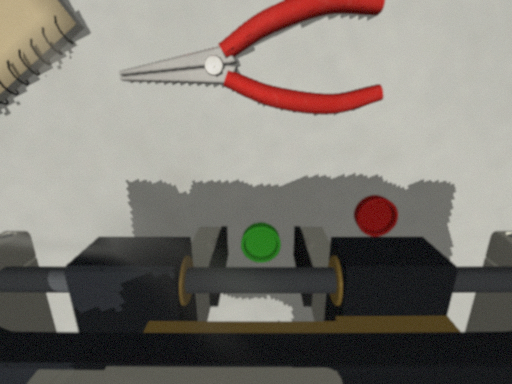

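```bash
python3 -c "
from h import *
o,s=pickle.load(open('w6.pkl','rb'));H=hsv(s)
for a,c,m in blobs((abs(H[...,0]-60)<12)&(H[...,1]>150)&(H[...,2]>60)): 
 for z in (.005,.009):
  p=cast(s,c,z,o)[0];print(a,c,p, 'tool',np.linalg.inv(T_of(o))@[*p,1])
"
```

```text
1135 [260.41409692 242.34537445] [ 0.48805884 -0.36828282  0.005     ] tool [-8.28981671e-05  5.80009501e-04  6.62185026e-02  1.00000000e+00]
1135 [260.41409692 242.34537445] [ 0.48722181 -0.37016996  0.009     ] tool [2.03084035e-03 5.80814741e-04 6.22443321e-02 1.00000000e+00]
```

play_rows([
  [45,0,0,0.0015,0],
  [20,0,0,0.0015,0],
  [0,0,0,0.0015,0],
  [0,0,0,0.0015,0],
  [0,0,0,0.0015,0],
  [0,0,0,0.0015,0],
])

```text
clock: 21.2
tool_pos: [0.4882, -0.3677, 0.0689]
orientation: [-179.9, -0.7, -113.6]
force: [-1.1, 0.1, 2.3]
opening: 0.0214
```

play_rows([
  [0,0,0,0,0],
  [0,0,0,0,0],
  [0,0,0,-0.01,0],
  [0,0,0,-0.05,0],
  [0,0,0,-0.1,0],
  [0,0,0,-0.1,0],
])

```text
clock: 21.8
tool_pos: [0.4919, -0.3681, 0.1765]
orientation: [-179.2, -0.8, -113.5]
force: [1.3, 1.0, -0.2]
opening: 0.0217
```

```bash
python3 look.py wrist w7; python3 look.py scene s3 260 180 460 324; python3 -c "
from h import *
o,s=pickle.load(open('w7.pkl','rb'));H=hsv(s)
for a,c,m in blobs((abs(H[...,0]-60)<12)&(H[...,1]>150)&(H[...,2]>60)): 
 ys,xs=np.where(m)
 for h in (.062,.066):
  z=o['tool_pos'][2]-h
  p=cast(s,c,z,o)[0];print(a,c,xs.min(),xs.max(),ys.min(),ys.max(),p, 'tool',np.linalg.inv(T_of(o))@[*p,1])
"
```

```text
21.8 [ 0.49189624 -0.36810477  0.17646528] [-179.24456326   -0.76028335 -113.50501601] [ 1.26583829  1.04226125 -0.24901431] 0.02165989547857105
21.85 [ 0.49052388 -0.36724956  0.17331923] [-179.45937997   -0.70400547 -113.55999981] [-0.85701328  0.54981548 -1.18782158] 0.02152868315153758
1158 [260.46200345 243.95768566] 242 279 225 262 [ 0.49131281 -0.36994326  0.11446528] tool [1.09577521e-03 6.19499612e-04 6.20172227e-02 1.00000000e+00]
1158 [260.46200345 243.95768566] 242 279 225 262 [ 0.49219333 -0.3680503   0.11046528] tool [-1.04417893e-03  6.19381774e-04  6.59895240e-02  1.00000000e+00]
```

View pics/w7.png

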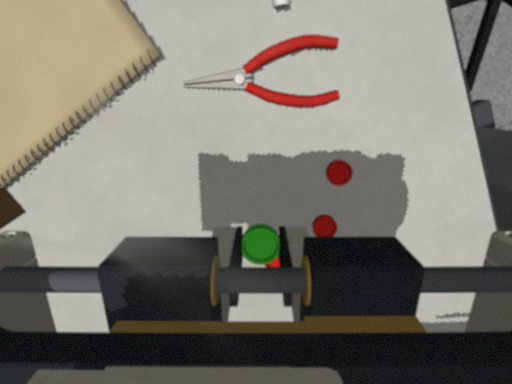

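View pics/s3.png

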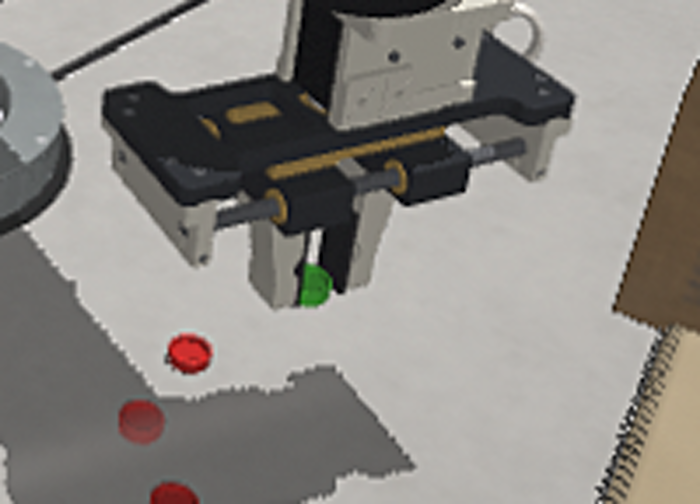

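```bash
python3 -c "
from h import *
o,s=pickle.load(open('t2.pkl','rb')); f=s['frame']
V=f.max(2).astype(int); yy,xx=np.mgrid[:384,:512]
R=np.hypot(xx-238.8,yy-211.8)
for th in (75,95):
  for a,c,m in blobs((V<th)&(R<23),5): print(th,a,c,cast(s,c,.061)[0][:2],cast(s,c,.045)[0][:2])
g=s['frame'].astype(int)
# rim outer circle, lit part
tip=[470/7+190-.4,383/7+165-.4]; hub=[342/7+190-.4,328/7+165-.4]; 
T=cast(s,tip,.042)[0];Hc=cast(s,hub,.048)[0];print(T,Hc,np.degrees(np.arctan2(*(T-Hc)[1::-1])))
o,s=pickle.load(open('w3.pkl','rb'));V=s['frame'].max(2).astype(int);R=np.hypot(xx-304,yy-205)
for a,c,m in blobs((V<45)&(R<56)&(yy<228),20):
  ys,xs=np.where(m);print(a,c,xs.min(),xs.max(),ys.min(),ys.max(),cast(s,c,.061,o)[0])
print('hub',cast(s,[304.5,208],.048,o)[0])
cv2.imwrite('pics/w3c.png',cv2.resize(s['frame'][85:275,190:410,::-1],None,fx=3.2,fy=3.2,interpolation=cv2.INTER_CUBIC))
"; python3 look.py top t3 190 165 290 260
```

```text
75 8 [222.75  204.375] [ 0.55027758 -0.00271536] [ 0.5519335  -0.00181763]
75 7 [239.         207.42857143] [ 0.54160397 -0.04686967] [ 0.54311343 -0.04671756]
75 5 [242.6 214. ] [ 0.52362509 -0.05654161] [ 0.52483094 -0.05655283]
75 15 [251.86666667 217.26666667] [ 0.51455045 -0.08161492] [ 0.51560306 -0.08204954]
95 18 [222.61111111 204.27777778] [ 0.55054621 -0.00233773] [ 0.55220667 -0.00143362]
95 151 [245.54966887 215.35761589] [ 0.5198723  -0.06451936] [ 0.52101478 -0.0646653 ]
[ 0.51002514 -0.09556563  0.042     ] [ 0.53170693 -0.04519222  0.048     ] -113.2880736125744
336 [261.10714286 194.80357143] 253 269 183 206 [ 0.5498168  -0.00255118  0.061     ]
1165 [309.77682403 206.81287554] 285 355 185 227 [ 0.53806089 -0.04761673  0.061     ]
hub [ 0.53188753 -0.04485398  0.048     ]
21.9 [ 0.48926627 -0.36662704  0.17101135] [-179.68090019   -0.68433424 -113.58990469] [ 0.18372677  0.18514997 -0.68377249] 0.021111608260782552
```

View pics/w3c.png

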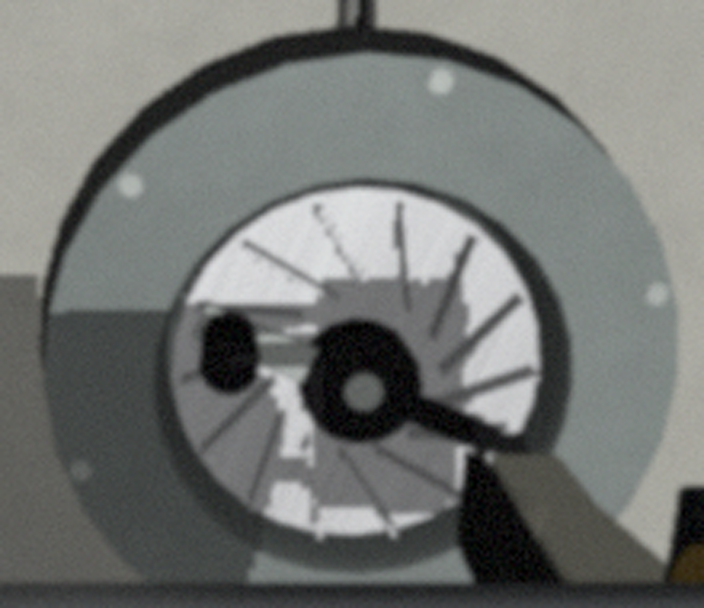

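View pics/t3.png

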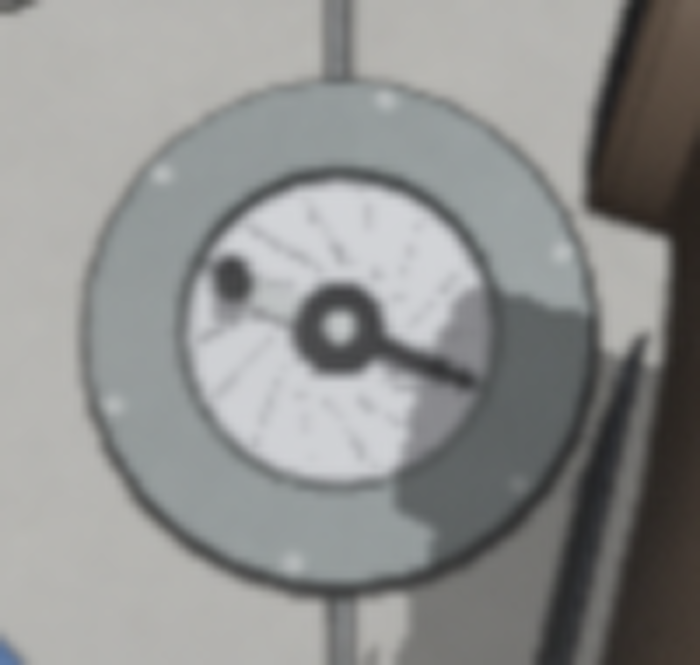

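play_rows([
  [0,-0.03,0.012,0,0],
  [0,-0.06,0.023,0,0],
  [0,-0.095,0.036,0,0],
  [0,-0.13,0.05,0,0],
  [0,-0.165,0.063,0,0],
  [0,-0.195,0.075,0,0],
  [0,-0.218,0.084,0,0],
  [0,-0.23,0.088,0,0],
  [0,-0.23,0.088,0,0],
  [0,-0.23,0.088,0,0],
])

```text
clock: 22.95
tool_pos: [0.4996, -0.1206, 0.1652]
orientation: [-180.0, -0.7, -113.6]
force: [0.5, -0.5, -0.7]
opening: 0.0215
```

```bash
python3 look.py wrist w8;  python3 look.py scene s4 160 140 360 284; python3 -c "
from h import *
o,s=pickle.load(open('w8.pkl','rb'))
print(proj(s,[[.5321,-.0446,.048],[.4996,-.1199,.04],[.5083,-.0997,.042]],o))"
```

```text
22.95 [ 0.49961476 -0.12064789  0.16524292] [-179.97540108   -0.74783422 -113.55787916] [ 0.48353164 -0.45707453 -0.68623482] 0.021457654273803778
23.0 [ 0.49962159 -0.12100582  0.16533234] [-179.96519798   -0.74522652 -113.59888177] [ 0.38676517  0.18995668 -0.0288895 ] 0.021170362610908544
[[260.62239569 302.83575053]
 [260.11297716 209.47666759]
 [260.27763867 235.74557788]]
```

View pics/w8.png

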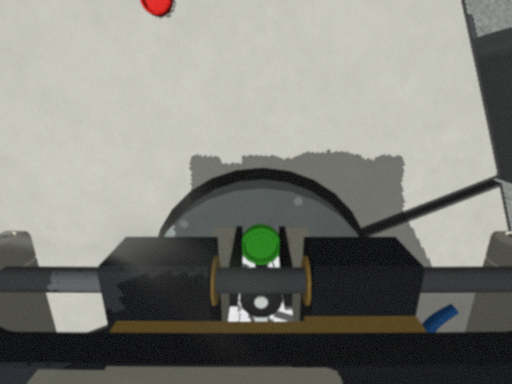

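View pics/s4.png

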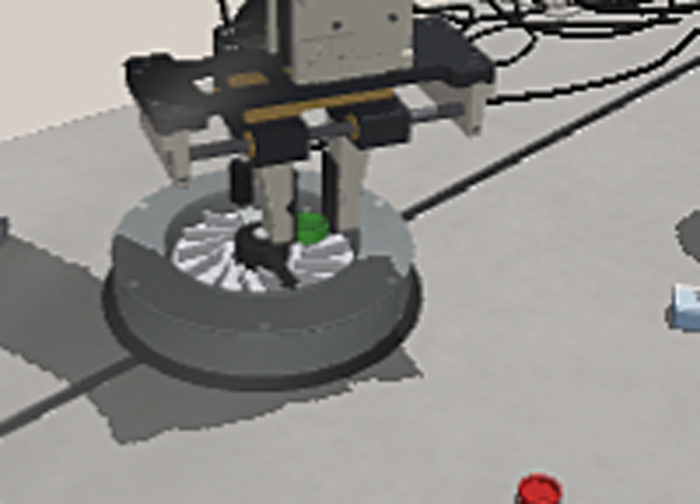

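play_rows([
  [0,-0.0016,0,0.015,0],
  [0,-0.0016,0,0.03,0],
  [0,-0.0016,0,0.042,0],
  [0,-0.0016,0,0.05,0],
  [0,-0.0016,0,0.053,0],
  [0,-0.0016,0,0.054,0],
  [0,-0.0016,0,0.054,0],
])

```text
clock: 23.75
tool_pos: [0.5005, -0.1197, 0.112]
orientation: [-179.9, -0.7, -113.6]
force: [0.7, 0.0, -0.0]
opening: 0.0213
```

```bash
python3 look.py scene s5 160 140 360 284; python3 look.py wrist w9 180 160 340 280
```

```text
23.75 [ 0.50052969 -0.1196896   0.11200946] [-179.89486999   -0.70230316 -113.58906017] [ 0.6903597   0.03836906 -0.04818774] 0.021297057271768862
23.8 [ 0.50059362 -0.11964005  0.11216587] [-179.88230702   -0.69616171 -113.58326885] [-0.16328405 -0.4682517   0.24634688] 0.021338535774652098
```

View pics/s5.png

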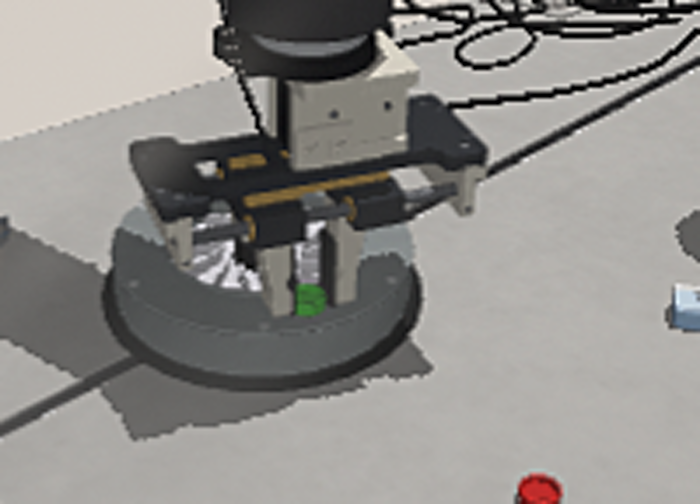

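View pics/w9.png

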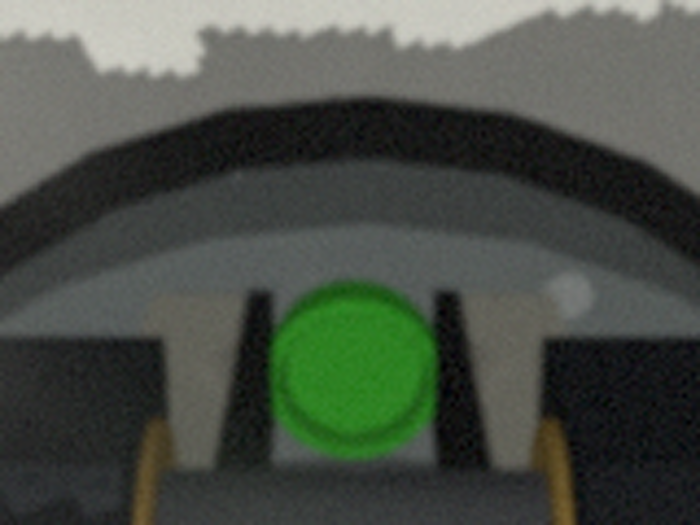

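play_rows([
  [0,0,0,0.001,0],
  [0,0,0,0.0015,0],
  [0,0,0,0.0015,0],
])

```text
clock: 24.15
tool_pos: [0.5003, -0.1196, 0.1103]
orientation: [-179.9, -0.7, -113.6]
force: [0.3, 0.7, -0.7]
opening: 0.0214
```

play_rows([
  [0,0,0,0.0006,0],
  [0,0,0,0.001,0],
  [0,0,0,0.001,0],
])

```text
clock: 24.45
tool_pos: [0.5003, -0.1196, 0.1092]
orientation: [-179.9, -0.7, -113.6]
force: [-0.4, 0.3, 0.3]
opening: 0.021
```

play_rows([
  [0,0,0,0.0004,0],
  [0,0,0,0.0008,0],
  [0,0,0,0.0008,0],
])

```text
clock: 24.75
tool_pos: [0.5003, -0.1197, 0.1086]
orientation: [-179.9, -0.7, -113.6]
force: [-0.7, -1.0, 2.2]
opening: 0.0214
```

play_rows([
  [28,0,0,0,0],
  [32,0,0,0,0],
  [40,0,0,0,0],
  [45,0,0,0,0],
  [45,0,0,0,0],
  [45,0,0,-0.02,0],
  [45,0,0,-0.06,0],
  [45,0,0,-0.1,0],
  [45,0,0,-0.13,0],
  [45,0,0,-0.13,0],
])

```text
clock: 25.75
tool_pos: [0.5029, -0.1181, 0.243]
orientation: [-179.5, -0.5, -113.5]
force: [0.1, -0.3, -0.4]
opening: 0.0392
```

```bash
python3 look.py wrist wa; python3 look.py scene s6 160 140 360 284
```

```text
25.75 [ 0.50289255 -0.11809485  0.24304457] [-179.49891708   -0.52382031 -113.54557857] [ 0.07334708 -0.32773728 -0.35363993] 0.03924473054414367
25.8 [ 0.5017475  -0.1179929   0.24066048] [-179.67916263   -0.57245999 -113.58110833] [-0.40212082  0.77757645 -1.6126729 ] 0.03948824983390872
```

View pics/wa.png

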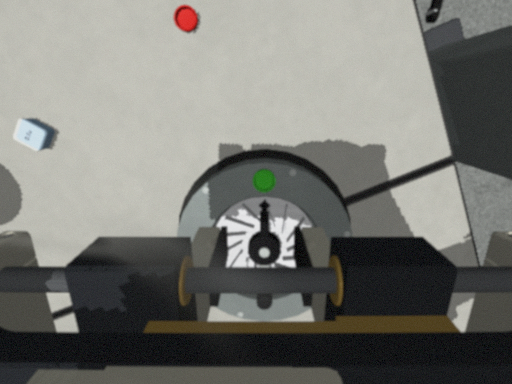

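View pics/s6.png

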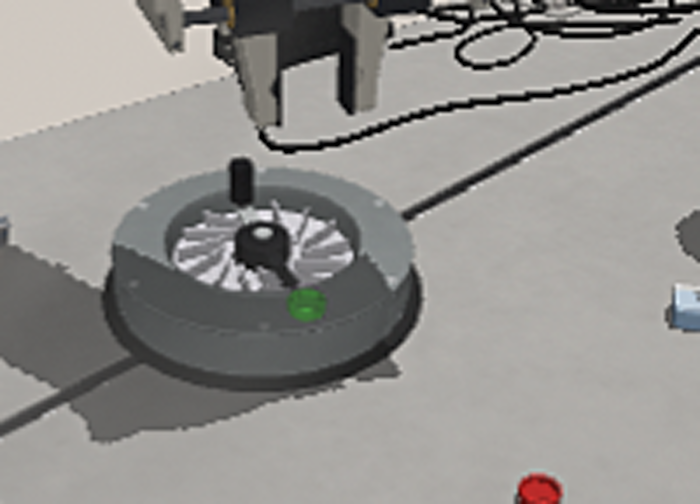

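```bash
python3 -c "
from h import *
o,s=pickle.load(open('wa.pkl','rb'));H=hsv(s)
for a,c,m in blobs((abs(H[...,0]-60)<12)&(H[...,1]>150)&(H[...,2]>40)):
  p=cast(s,c,.045,o)[0]; h=cast(s,[264,252],.048,o)[0]; t=cast(s,[264,203],.042,o)[0]
  ang=lambda v:np.degrees(np.arctan2(v[1],v[0]))
  print(a,c,p,h,t,np.hypot(*(p-h)[:2]),ang(p-h),np.hypot(*(t-h)[:2]),ang(t-h), ang(np.array([.5502,-.0025])-h[:2])+180-360)
o,s=pickle.load(open('s6.pkl','rb'));H=hsv(s)
for a,c,m in blobs((abs(H[...,0]-60)<12)&(H[...,1]>120)&(H[...,2]>40)):print(a,c,cast(s,c,.046)[0])
a=pickle.load(open('scene0.pkl','rb'))['frame'].astype(int)
d=abs(a-s['frame']).max(2); cv2.imwrite('pics/diff.png',(d[150:270,160:310]*3).clip(0,255).astype(np.uint8).repeat(4,0).repeat(4,1))
"
```

```text
371 [263.76280323 180.28032345] [ 0.49959476 -0.11973078  0.045     ] [ 0.53160614 -0.04520602  0.048     ] [ 0.50965966 -0.09584529  0.042     ] 0.08110898562497966 -113.24546538844793 0.05519042617141534 -113.43135718174187 -113.52792430829686
10 [209.4  65.8] [1.36232234 1.06956984 0.046     ]
86 [299.40697674  92.22093023] [1.3532126  0.44456802 0.046     ]
53 [246.8490566  226.56603774] [ 0.49941388 -0.12015065  0.046     ]
```

View pics/diff.png

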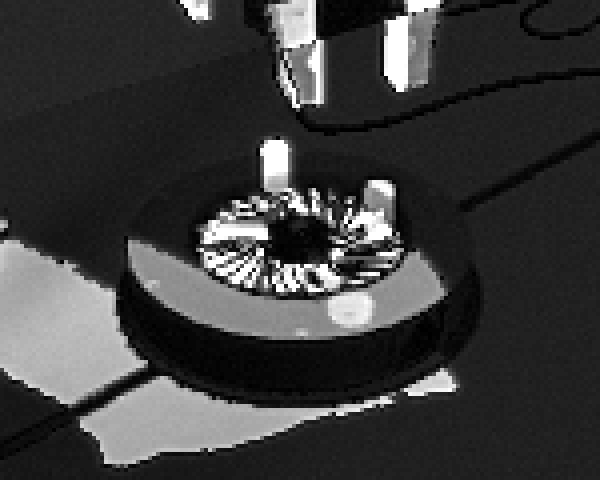

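```bash
python3 -c "
from plant import close_job,get_obs
print(get_obs()['clock'],close_job())"
```

```text
the job is handed in; nothing more can be done
25.85 None
```

I found the rubbing spot, left the wheel standing in it, and set the green cap on the rim in front of the pointer. The job was handed in at 25.85 s.

- **Finding the spot:** I turned the wheel slowly by its knob, about a third of a turn counter-clockwise. I then went over the suspect arc again in small steps both ways. Drag at the knob rose from about 1–2 N to about 9–12 N on entering. It held at roughly 4–9 N inside and was gone on leaving. The rub lay at knob directions of about 60–76° (world frame). I did not turn the wheel through the rest of its circle.
- **Where the wheel stands:** I let go with the knob at about 66.7°, roughly 6° inside the nearer edge. My edge estimates are good to a degree or two.
- **Placing the cap:** The last pictures show it upright on the rim, about 81 mm from the axis (target 82). Its direction from the axis is −113.2° and the pointer's is −113.4°.
- **Casing:** It had not visibly moved when I compared scene pictures from before and after. The sideways force while turning stayed at about 13 N or less.

Two things went less cleanly. My assumed turning circle was about 1 mm off, which put about 5 N of extra sideways pull on the knob. The last joint also hit its range limit while I turned the gripper towards the cap, reading 173.61° against a 173.66° limit. I turned the gripper half a turn the other way, and it kept about 0.7° of tilt while placing the cap.

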